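# Set the bench block into the corner of the sloped work rest

### The arm

A 7-joint arm with a two-finger parallel gripper is mounted at the origin on the work surface. World frame = base frame: x ahead of the robot, y to its left, z up, the work surface at z = 0. Lengths are in m, angles in rad, forces in N, time in s.
With the tool pointing down it reaches from about 0.4 to 0.85 m from the base axis. Payload 10.4 kg.
Tool frame: the origin (TCP) lies between the finger pads; the fingertips stand 14 mm ahead of it and the grasp point (between the pads) lies 5 mm behind it; z points along the fingers, y is the line along which they close (so a half turn about z gives the same grasp; the last joint's range is limited). The gripper opens to 87 mm and grips with 3 to 60 N. Pads are 19 mm wide; open, the fingers measure 117 mm over their backs; the gripper's body (75 mm by 190 mm) begins 51 mm behind the grasp point.
Start: joints at [-1.294, 0.332, -0.065, 1.46, 0.022, 1.35, -0.088], TCP at [0.185, 0.597, 0.213] pointing down, gripper open.
Joint ranges: [-2.6, 2.6], [-0.5, 2.12], [-1.47, 1.34], [0.16, 2.42], [-1.27, 4.41], [0.06, 2.06], [-2.6, 2.6]. Speed limits (rad/s): [2.22, 2.22, 2.79, 2.79, 3.14, 3.14, 3.14].

### API

Orientations are given as a unit quaternion [x, y, z, w].
In Python, from rig import manip gives the robot as it stands.
- The arm moves only by the tool send_rows, never from a script. Its argument "targets" is a list of rows, each a list of 3 entries, a list of its own where there are three numbers: the closure, from 0 (fully open) to 1 (shut), then the shift along the tool's x, y, z in m, then the turn, a rotation vector about the tool's x, y, z in rad. A call has 1 to 12 rows; each row shifts and turns the commanded pose from where the row before left it, along the tool's axes as they then stand; what a row does not reach is not made up. A row lasts 1/8 s, in which the tool goes at most 62.5 mm and 10.7 degrees, less where a joint would pass 70% of its speed; a pose out of reach is approached as far as the arm can. A call with a gripper value outside its range is refused whole. The fingers move at their own pace and stop on an object; the grip force is fixed at half the most. Time passes only in rows, so rows that do not move let the fingers close. It gives the time, the measured TCP pose, the force, the opening and the grip force at its end, in the units of the state.
- manip.sense(): the state, without advancing time (a new reading comes with each control period).
- manip.snapshot(name): name is "side" or "top" or "wrist"; returns a dict with "pixels" (384x512x3 uint8, red, green, blue), "fx", "fy", "cx", "cy" (pixels), "extrinsics" (4x4, takes a point from camera to world coordinates). Camera axes: x right, y down, z forward; pixel columns grow to the right and rows downward; lengths in m; the calibration is good to about 2 mm. A picture is of the moment at which its call begins. There is no depth.
- manip.hand_in(): hands the job in; it is judged then, once.
The state is a dict: "time_s": time; "q": joint angles; "dq": joint speeds; "joint_efforts": joint torques, N m; "ee_pos": TCP position; "orientation": TCP orientation; "contact_force": force on the tool from outside, world axes, zero at the start; "ft_torque": the same for the moment, N m; "opening": opening from 0.0 (shut) to 1.0 (fully open); "finger_force": force on a finger pad.
Only numpy, scipy, OpenCV 4.12 (cv2) and the standard library are available. Lean on these libraries where they do the work, as an engineer would, in place of code of your own. Each camera call takes 0.05 s, during which the arm holds its last target. There are 200 camera calls.

### The job

Pick up the low, plain steel bench block and lay it gently on the sloped face of the wooden work rest, holding it at the slope's angle so that it neither drops nor slaps down, with its long side along the low ledge. Then push it down against the ledge and sideways against the side stop until it sits square and flush in their corner, and let go. Leave the other things on the bench where they are.

Things in the scene. Friction and masses are not known exactly. Their poses are not given: they have to be found in the camera images.
- bench_block: Plain bright steel block, 95 (its x) x 45 (its y) x 20 mm (its z), about 0.6 kg, without holes or hollows, loose, lying flat on the bench among other blocks. Origin: centre of its underside.
- block_center (a point): Centre of the steel bench block; axes as the block's.
- rest: Fixed wooden work rest: a brown board 140 mm long up the slope, 160 mm wide and 14 mm thick, inclined 30 degrees, on a 150 x 150 mm base. Origin: centre of the base's underside on the bench; x level, from the low edge to the high edge; y level, to the side that has the stop; z up. The board's low edge is about 30 mm and its high edge about 100 mm above the bench.
- rest_corner (a point): Inner corner on the rest's sloped face where ledge and side stop meet: x up the slope along the stop's inner face, y along the ledge's inner face and out through the stop, z square off the face. Ledge (x -12 to 0 mm, full width) and stop (y 0 to 12 mm, full length) are metal strips 10 mm high. Free face: x 0 to 128, y 0 to -148 mm. The block goes with a long side at x = 0 and an end at y = 0.
- doming_block: Bystander: steel cube-like block 50 x 50 x 45 mm with round hollows on top; origin at the centre of its underside.
- wood_block: Bystander: dark wooden block 70 x 50 x 34 mm with three holes on top; origin at the centre of its underside.
- offcut: Bystander: brass strip 60 x 18 x 6 mm beside the rest; origin at the centre of its underside.
- spool: Bystander: upright wooden spool, 42 mm wide, 40 mm high, behind the rest; origin at the centre of its underside.
- pliers: Bystander: pliers 160 mm long, 16 mm high, lying flat; origin near the pivot, on the bench, jaws to +x.
- bowl: Bystander: white ceramic bowl, 100 mm wide, 45 mm high; origin under its centre.
- jar: Bystander: clear jar with a steel lid, 68 mm wide, 75 mm high; origin under its centre.
Mind the look-alikes: they are no part of the job. There is more than one size of the bench_block; the one meant has the size given above.

How it is judged:
At the end, for the whole second after the job is handed in: The bench block lies flat (within 3.4 degrees) on the sloped face, long side along the ledge, square within 2.3 degrees, with gaps of less than 3 mm to the ledge and to the side stop at its middle, released and at rest; the other things still where they were (x of block_center in the frame of rest_corner between 0.0205 and 0.0255 m and y of block_center in the frame of rest_corner between -0.0505 and -0.0455 m and z of block_center in the frame of rest_corner between 0.007 and 0.013 m and angle between the x axis of bench_block and the y axis of rest_corner, either way round below 0.04 rad and angle between the z axis of bench_block and the z axis of rest_corner, either way round below 0.06 rad and linear speed of bench_block below 0.01 m/s and contact force between bench_block and the fingers below 0.1 N); the robot touches nothing.
It fails at once if the bench block is dropped (let go, it falls faster than 0.35 m/s, that is some 6 mm) (linear speed of bench_block above 0.35 m/s and contact force between bench_block and the fingers below 0.5 N).
It fails at once if at the rest, the bench block slaps or tips over instead of being laid down with its own tilt matched to the slope (turns faster than 5 rad/s) (distance between block_center and rest_corner below 0.12 m and angular speed of bench_block above 5 rad/s).
It fails at once if another thing on the bench is moved more than 25 mm (distance of any of doming_block, wood_block, offcut, spool, pliers, bowl, jar from where it was at the start of the episode above 0.025 m).
It also fails if it takes over 59 s, if anything falls off the work surface, if the arm or the gripper's body presses on something with over 40 N, if the wrist force passes 120 N, or if a joint passes its speed limit or range.

## Working session

There is one attempt and no reset: what is moved stays moved. The work goes in short steps, Python scripts to look and compute and a tool call to move; the robot and the scene stay as the last step left them, time stands still between calls to the robot, and variables do not carry over. Pictures are saved under pics/ and viewed, at most 10 in all, crops included, and the job is handed in when it is done.

Besides the shell and the picture viewer there is one more tool, called after "Emit:" as a command line: name --argument value ..., lists and objects as JSON in quotes. send_rows: Moves the arm, as the interface text tells. Its arguments: {"type":"object","properties":{"targets":{"type":"array"}},"required":["targets"]}

```bash
mkdir -p pics; ls; cat > h.py <<'E'
from rig import manip
import numpy as np, cv2, pickle
from scipy.spatial.transform import Rotation as R
def snap(n,f):
    s=manip.snapshot(n); p=s["pixels"]; cv2.imwrite(f"pics/{f}.png",p[:,:,::-1]); pickle.dump({k:(np.array(v)) for k,v in s.items()},open(f"pics/{f}.pkl","wb")); return s
def load(f): return pickle.load(open(f"pics/{f}.pkl","rb"))
def ray(s,u,v):
    E=s["extrinsics"]; d=E[:3,:3]@np.array([(u-s["cx"])/s["fx"],(v-s["cy"])/s["fy"],1]); return E[:3,3],d/np.linalg.norm(d)
def onz(s,u,v,z):
    o,d=ray(s,u,v); return o+d*(z-o[2])/d[2]
def tri(*a):
    A=np.zeros((3,3));b=np.zeros(3)
    for s,u,v in a:
        o,d=ray(s,u,v);P=np.eye(3)-np.outer(d,d);A+=P;b+=P@o
    x=np.linalg.solve(A,b); res=[np.linalg.norm((np.eye(3)-np.outer(ray(s,u,v)[1],ray(s,u,v)[1]))@(x-s["extrinsics"][:3,3])) for s,u,v in a]
    return x,res
def proj(s,p):
    E=s["extrinsics"]; c=E[:3,:3].T@(np.array(p)-E[:3,3]); return np.array([s["fx"]*c[0]/c[2]+s["cx"],s["fy"]*c[1]/c[2]+s["cy"]])
def crop(f,x,y,w,h,k,o):
    i=cv2.imread(f"pics/{f}.png")[y:y+h,x:x+w]; cv2.imwrite(f"pics/{o}.png",cv2.resize(i,None,fx=k,fy=k,interpolation=cv2.INTER_CUBIC))
E
python3 - <<'E'
from h import *
a=snap("top","t0");b=snap("side","s0");c=snap("wrist","w0")
print(a["extrinsics"].round(3),b["extrinsics"].round(3),a["fx"],b["fx"]); print(manip.sense())
i=np.hstack([cv2.imread(f"pics/{n}.png") for n in("t0","s0")])
E
```

```text
pics
[[-0.015 -0.987  0.162  0.45 ]
 [-1.     0.015 -0.001  0.008]
 [-0.002 -0.162 -0.987  0.949]
 [ 0.     0.     0.     1.   ]] [[-0.993 -0.082  0.083  0.504]
 [-0.116  0.752 -0.649  0.71 ]
 [-0.01  -0.654 -0.756  0.899]
 [ 0.     0.     0.     1.   ]] 387.2477992551925 372.49347603565434
{'time_s': 0.15, 'q': array([-1.29360916,  0.33271541, -0.06470693,  1.46071782,  0.02161563,
        1.34989756, -0.08847846]), 'dq': array([-6.10280238e-04, -1.61661062e-03, -1.39130723e-04, -2.29413260e-03,
       -1.31225076e-03,  6.05510987e-04,  6.70987695e-05]), 'joint_efforts': array([ 1.50312080e-03, -6.23633194e+01,  2.52329127e-02, -3.90145218e+01,
       -6.12934143e-02,  3.72328854e-02,  1.00659065e-04]), 'ee_pos': array([0.18448901, 0.59684863, 0.21285839]), 'orientation': array([ 1.49309263e-01,  9.88790409e-01, -5.18742001e-04, -4.96394238e-05]), 'contact_force': array([0.93715036, 0.03407718, 1.67660132]), 'ft_torque': array([-0.04885423, -0.03603574,  0.02247607]), 'finger_force': 0.0, 'opening': 1.0028510790832004}
```

View pics/t0.png

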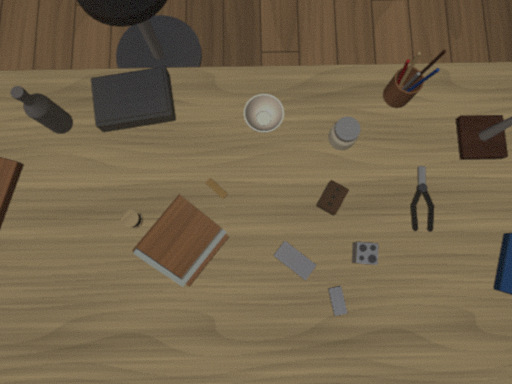

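View pics/s0.png

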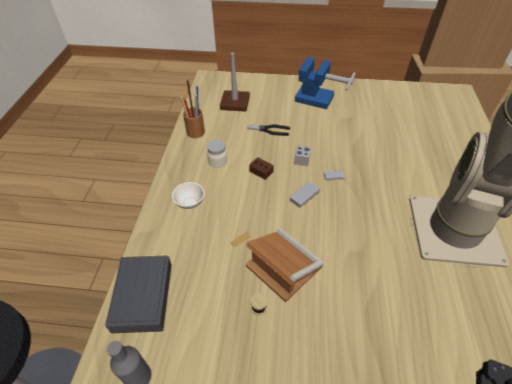

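Candidates for bench_block (top image): plain slab (295,260), smaller plain slab (338,301), doming block with hollows (366,253). By the description, the larger plain slab; I'll check it in a close crop.

```bash
python3 - <<'E'
from h import *
t=cv2.imread("pics/t0.png");s=cv2.imread("pics/s0.png")
A=cv2.resize(t[185:295,120:240],(390,358),interpolation=cv2.INTER_CUBIC)   # k=3.25
B=cv2.resize(s[220:305,235:335],(400,340),interpolation=cv2.INTER_CUBIC)   # k=4
C=cv2.resize(t[232:317,270:390],(390,276),interpolation=cv2.INTER_CUBIC)
D=cv2.resize(s[140:210,280:360],(320,280),interpolation=cv2.INTER_CUBIC)   # k=4
o=np.zeros((600,800,3),np.uint8)
o[:320,:390]=A[20:340];o[:320,400:800]=B[:320];o[324:,:390]=C;o[320:,400:720]=D
cv2.imwrite("pics/c1.png",o)
E
```

```text
(no output)
```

View pics/c1.png

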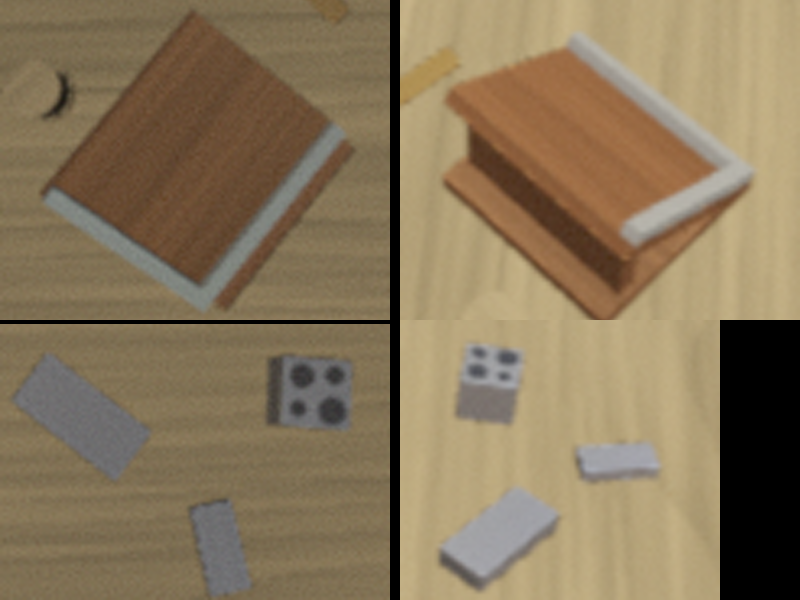

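```bash
cat > fit.py <<'E'
from h import *
from scipy.optimize import least_squares
t=load("t0");s=load("s0")
A=lambda u,v:(t,120+u/3.25,185+(v+20)/3.25)
B=lambda u,v:(s,235+(u-400)/4,220+v/4)
C=lambda u,v:(t,270+u/3.25,232+(v-324)/3.25)
D=lambda u,v:(s,280+(u-400)/4,140+(v-320)/4)
L=[((-12,12,10),A(205,307)),((-12,-148,10),A(345,130)),((0,-148,10),A(333,122)),((0,0,10),A(203,283)),((128,12,10),A(43,200)),((128,0,10),A(52,188)),((128,-148,0),A(193,12)),
((-6,-148,10),B(575,38)),((-12,12,10),B(752,172)),((0,0,10),B(720,168)),((128,-148,0),B(447,98)),((128,12,10),B(628,238))]
def pose(p): return np.array(p[:3]),R.from_euler("ZY",[p[3],-p[4]])
def res(p):
    o,r=pose(p); return np.concatenate([proj(c[0],o+r.apply(np.array(m)/1e3))-c[1:] for m,c in L])
f=least_squares(res,[.35,.45,.04,.9,.52],loss="soft_l1",f_scale=.7)
print(f.x.round(4),f.x[3:]*57.3); print(res(f.x).reshape(-1,2).round(1).tolist())
P=[tri(C(*a),D(*b)) for a,b in [((48,354),(441,546)),((150,434),(517,488)),((117,478),(558,516)),((12,398),(481,574))]]
for x in P: print(x[0].round(4),np.round(x[1],4))
for a in range(4):
  for b in range(4):
    x,r=tri(C(*[(48,354),(150,434),(117,478),(12,398)][a]),D(*[(441,546),(517,488),(558,516),(481,574)][b])); print(a,b,x.round(3),max(r).round(4)) if max(r)<.004 else 0
E
python3 fit.py
```

```text
[0.4082 0.1828 0.0309 0.8961 0.5041] [51.34562654 28.88343313]
[[-0.2, 0.4], [-0.1, -0.2], [-0.1, -0.6], [-0.2, 0.8], [0.1, -0.1], [1.0, -0.8], [0.2, -0.6], [-0.9, -0.1], [0.3, 0.5], [2.5, -0.0], [-0.3, -0.7], [2.6, 1.0]]
[ 0.4887 -0.0603  0.0199] [0. 0.]
[ 0.4302 -0.1335  0.0152] [0.0005 0.0005]
[ 0.398  -0.1085  0.0128] [0.0007 0.0007]
[ 0.457  -0.0331  0.0223] [0.0002 0.0002]
0 0 [ 0.489 -0.06   0.02 ] 0.0
1 1 [ 0.43  -0.133  0.015] 0.0005
2 2 [ 0.398 -0.108  0.013] 0.0007
3 3 [ 0.457 -0.033  0.022] 0.0002
```

The larger slab measures ≈95×43 mm with its top at about 20 mm, so it's the one meant. I'll move above it.

Emit:
send_rows --targets '[[0, [-0.0385, -0.0244, 0], [0, 0, 0]], [0, [-0.0385, -0.0244, 0], [0, 0, 0]], [0, [-0.0385, -0.0244, 0], [0, 0, 0]], [0, [-0.0385, -0.0244, 0], [0, 0, 0]], [0, [-0.0385, -0.0244, 0], [0, 0, 0]], [0, [-0.0385, -0.0244, 0], [0, 0, 0]], [0, [-0.0385, -0.0244, 0], [0, 0, 0]], [0, [-0.0385, -0.0244, 0], [0, 0, 0]], [0, [-0.0385, -0.0244, 0], [0, 0, 0]], [0, [-0.0385, -0.0244, 0], [0, 0, 0]]]'

```text
time_s: 1.4
ee_pos: [0.481, 0.2491, 0.2133]
orientation: [0.149, 0.989, 0.0, -0.0]
contact_force: [1.4, 0.2, -0.2]
opening: 1.003
finger_force: 0.0
```

Emit:
send_rows --targets '[[0, [0, 0, 0], [0, 0, 0.162]], [0, [0, 0, 0], [0, 0, 0.162]], [0, [0, 0, 0], [0, 0, 0.162]], [0, [0, 0, 0], [0, 0, 0.162]], [0, [0, 0, 0], [0, 0, 0.162]], [0, [0, 0, 0], [0, 0, 0.162]], [0, [0, 0, 0], [0, 0, 0.162]], [0, [0, 0, 0], [0, 0, 0.162]], [0, [0, 0, 0], [0, 0, 0.162]], [0, [0, 0, 0], [0, 0, 0.162]], [0, [0, 0, 0], [0, 0, 0.162]], [0, [0, 0, 0], [0, 0, 0.162]]]'

```text
time_s: 2.9
ee_pos: [0.4802, 0.2503, 0.2132]
orientation: [0.902, 0.432, -0.0, 0.0]
contact_force: [0.3, 0.0, -0.2]
opening: 0.997
finger_force: 0.0
```

```bash
cat >> h.py <<'E'
def st():
    s=manip.sense(); r=R.from_quat(s["orientation"]); print("t",s["time_s"],"p",s["ee_pos"].round(4),"y-yaw",round(np.degrees(np.arctan2(*r.as_matrix()[[1,0],1])),2),"z",r.as_matrix()[:,2].round(3),"F",s["contact_force"].round(1),"open",round(float(s["opening"]),3),"ff",round(float(s["finger_force"]),1),"q",s["q"].round(2)); return s["ee_pos"],r
def go(p,r2=None):
    e,r=st(); print("tool shift",r.inv().apply(np.array(p)-e).round(4), "turn",(r.inv()*r2).as_rotvec().round(4) if r2 is not None else "")
E
python3 - <<'E'
from h import *
go([.4434,-.0839,.2]); snap("wrist","w1")
E
```

```text
t 2.9 p [0.4802 0.2503 0.2132] y-yaw -38.86 z [-0. -0. -1.] F [ 0.3  0.  -0.2] open 0.997 ff 0.0 q [-0.9   0.14  0.38  1.7  -0.06  1.3  -1.19]
tool shift [-0.2832  0.1811  0.0133] turn
```

View pics/w1.png

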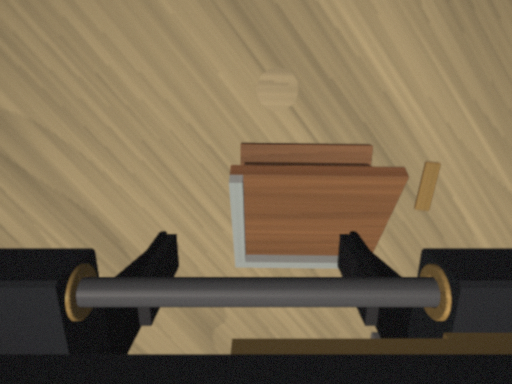

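The picture shows the rest from above, stop at the left (u≈237), ledge at the bottom (v≈262), and the brass offcut at (428,185). The board's high end face shows as the band v 167–178. I'll refit with these points and fly over the block.

```bash
python3 - <<'E'
import re
x=open("fit.py").read()
x=x.replace('f=least','w=load("w1")\nL=[(m,c) for m,c in L if not(m==(128,-148,0))]\nL+=[((128,-148,-14),A(193,12)),((-12,12,10),(w,237,268)),((0,0,10),(w,245.5,257)),((128,12,10),(w,231,178)),((128,0,10),(w,243,178)),((128,-148,0),(w,404,179)),((128,-148,-14),(w,406,168))]\nf=least',1)
open("fit.py","w").write(x)
E
python3 fit.py | head -2
```

```text
[0.409  0.1843 0.032  0.8698 0.519 ] [49.83690974 29.74104072]
[[-1.1, 0.1], [0.5, 0.7], [0.6, 0.1], [-0.9, 0.6], [0.2, -1.2], [1.2, -1.9], [-0.2, -0.6], [0.1, 0.9], [2.3, 0.2], [1.7, -0.0], [0.5, -1.8], [-1.5, -4.2], [-0.0, 1.5], [-0.4, 0.7], [1.3, 1.0], [5.0, -4.3], [-1.6, -3.6]]
```

Emit:
send_rows --targets '[[0, [-0.04, 0.026, 0], [0, 0, 0]], [0, [-0.04, 0.026, 0], [0, 0, 0]], [0, [-0.04, 0.026, 0], [0, 0, 0]], [0, [-0.04, 0.026, 0], [0, 0, 0]], [0, [-0.04, 0.026, 0], [0, 0, 0]], [0, [-0.04, 0.026, 0], [0, 0, 0]], [0, [-0.043, 0.025, 0], [0, 0, 0]], [0, [0, 0, 0], [0, 0, 0]]]'

```text
time_s: 3.95
ee_pos: [0.4447, -0.0873, 0.2136]
orientation: [0.902, 0.432, 0.0, -0.0]
contact_force: [0.6, 1.4, 0.2]
opening: 1.002
finger_force: 0.0
```

```bash
python3 - <<'E'
from h import *
st(); snap("wrist","w2")
E
```

```text
t 3.95 p [ 0.4447 -0.0873  0.2136] y-yaw -38.77 z [ 0.001  0.    -1.   ] F [0.6 1.4 0.2] open 1.002 ff 0.0 q [-0.61 -0.11  0.67  1.92  0.07  1.31 -0.64]
```

View pics/w2.png

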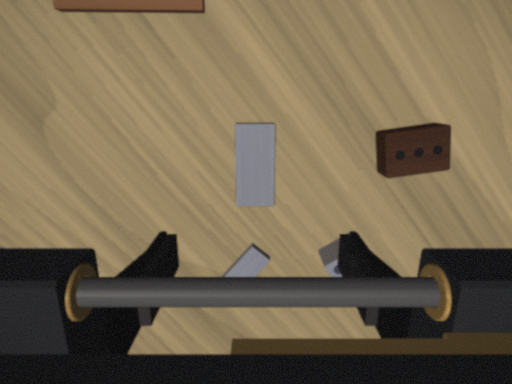

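The plain slab is at wrist pixels (236,124)–(275,206), with the smaller look-alike at (247,262).

```bash
python3 - <<'E'
from h import *
w=load("w2");t=load("t0");s=load("s0")
c=[(235.5,123.5),(275.5,123.5),(275.5,206.5),(236.5,206.5)]
P=np.array([onz(w,*u,.02) for u in c]); print(P.round(4)); m=P.mean(0); print(m,np.degrees(np.arctan2(*(P[0]+P[1]-P[2]-P[3])[[1,0]])),np.linalg.norm(P[0]-P[3]),np.linalg.norm(P[0]-P[1]))
C=lambda u,v:(t,270+u/3.25,232+(v-324)/3.25)
D=lambda u,v:(s,280+(u-400)/4,140+(v-320)/4)
k=lambda F,l:F(*np.mean(l,0))
print(tri((w,*np.mean(c,0)),k(C,[(48,354),(150,434),(117,478),(12,398)]),k(D,[(441,546),(517,488),(558,516),(481,574)])))
go([m[0],m[1],.06])
E
```

```text
[[ 0.4581 -0.0326  0.02  ]
 [ 0.492  -0.0599  0.02  ]
 [ 0.4334 -0.135   0.02  ]
 [ 0.3978 -0.1064  0.02  ]]
[ 0.44532615 -0.08348662  0.02      ] 51.405778032480825 0.09527193089548203 0.043460525500353016
(array([ 0.4443955 , -0.08343881,  0.01652004]), [np.float64(0.0017327337948867666), np.float64(0.0010486120930616597), np.float64(0.000709526194512684)])
t 4.0 p [ 0.4452 -0.0849  0.2135] y-yaw -38.61 z [ 0.     0.001 -1.   ] F [-0.1  0.9 -0.4] open 1.003 ff 0.0 q [-0.61 -0.11  0.66  1.92  0.07  1.31 -0.64]
tool shift [ 0.0011 -0.0008  0.1535] turn
```

Emit:
send_rows --targets '[[0, [0.001, -0.001, 0.04], [0, 0, 0]], [0, [0, 0, 0.04], [0, 0, 0]], [0, [0, 0, 0.04], [0, 0, 0]], [0, [0, 0, 0.035], [0, 0, 0]], [0, [0, 0, 0.018], [0, 0, 0]], [0, [0, 0, 0.0145], [0, 0, 0]], [0, [0, 0, 0], [0, 0, 0]], [0.3, [0, 0, 0], [0, 0, 0]], [0.6, [0, 0, 0], [0, 0, 0]], [0.6, [0, 0, 0], [0, 0, 0]], [0.7, [0, 0, 0], [0, 0, 0]], [0.7, [0, 0, 0], [0, 0, 0]]]'

```text
time_s: 5.5
ee_pos: [0.4454, -0.0823, 0.026]
orientation: [0.901, 0.434, 0.0, -0.0]
contact_force: [0.1, -0.6, -0.3]
opening: 0.518
finger_force: 0.0
```

```bash
python3 -c "
from h import *
st()"
```

```text
t 5.5 p [ 0.4454 -0.0823  0.026 ] y-yaw -38.56 z [ 0.  0. -1.] F [ 0.1 -0.6 -0.3] open 0.518 ff 0.0 q [-0.56  0.19  0.7   2.13 -0.16  0.87 -0.44]
```

Emit:
send_rows --targets '[[0.75, [0, 0, 0], [0, 0, 0]], [0.75, [0, 0, 0], [0, 0, 0]], [0.75, [0, 0, 0], [0, 0, 0]]]'

```text
time_s: 5.88
ee_pos: [0.4453, -0.0824, 0.0259]
orientation: [0.901, 0.434, -0.0, -0.0]
contact_force: [-0.7, -0.2, -0.3]
opening: 0.266
finger_force: 0.0
```

Emit:
send_rows --targets '[[0.75, [0, 0, -0.01], [0, 0, 0]], [0.75, [0, 0, -0.02], [0, 0, 0]], [0.75, [0, 0, -0.03], [0, 0, 0]], [0.75, [0, 0, -0.04], [0, 0, 0]], [0.75, [0, 0, -0.04], [0, 0, 0]], [0.75, [0, 0, -0.04], [0, 0, 0]], [0.75, [0, 0, 0], [0, 0, 0]]]'

```text
time_s: 6.75
ee_pos: [0.4469, -0.0827, 0.2091]
orientation: [0.901, 0.434, 0.003, 0.001]
contact_force: [0.0, 0.1, 0.6]
opening: 0.25
finger_force: 0.0
```

The grip missed: the fingers closed to 0.25 with no force. I'll look before going on.

```bash
python3 - <<'E'
from h import *
st(); snap("wrist","w3");snap("side","s3")
i=np.hstack([cv2.imread("pics/w3.png")[:300,120:512],cv2.resize(cv2.imread("pics/s3.png")[120:220,270:370],(300,300))]);cv2.imwrite("pics/c3.png",i)
E
```

```text
t 6.75 p [ 0.4469 -0.0827  0.2091] y-yaw -38.59 z [ 0.006  0.001 -1.   ] F [0.  0.1 0.6] open 0.25 ff 0.0 q [-0.64 -0.11  0.69  1.93  0.07  1.29 -0.64]
```

View pics/c3.png

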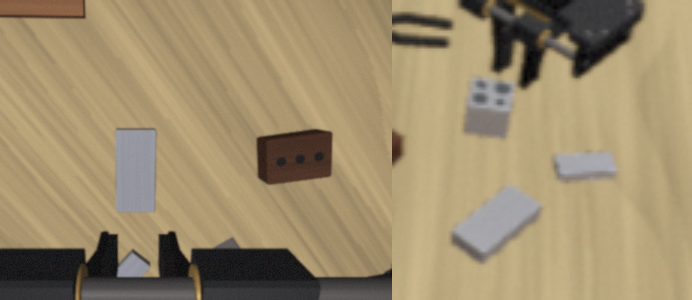

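```bash
python3 - <<'E'
from h import *
w=load("w3");s=load("s3");e,r=st()
for n in("w3","s3"):
  k=load(n)
  for y in(-.011,.011): print(n,proj(k,e+r.apply([0,y,.014])).round(1), proj(k,e+r.apply([0,y*2.5,-.056])).round(1))
print(r.inv().apply(w["extrinsics"][:3,3]-e), r.inv().apply(w["extrinsics"][:3,:3].T).round(3), w["fx"],w["cx"],w["cy"])
E
```

```text
t 6.85 p [ 0.4453 -0.0824  0.2061] y-yaw -38.57 z [ 0.001  0.001 -1.   ] F [-0.4  0.4 -0.9] open 0.252 ff 0.0 q [-0.64 -0.1   0.69  1.93  0.07  1.29 -0.64]
w3 [237.4 232.7] [188.4 299.9]
w3 [272.9 232.6] [320.6 299.4]
s3 [313.2 153.4] [321.  136.5]
s3 [307.1 149.7] [304.9 127.2]
[ 0.08112766  0.00093403 -0.17457574] [[-0.001  1.    -0.004]
 [-0.957 -0.003 -0.289]
 [-0.289  0.004  0.957]] 329.25043678831804 257.7882622195778 195.26381584465418
```

Block unmoved at wrist crop (136,170); the fingers closed over its top. I'll go back lower.

Emit:
send_rows --targets '[[0, [0, 0, 0], [0, 0, 0]], [0, [0, 0, 0.04], [0, 0, 0]], [0, [0, 0, 0.04], [0, 0, 0]], [0, [0, 0, 0.04], [0, 0, 0]], [0, [0, 0, 0.035], [0, 0, 0]], [0, [0, 0, 0], [0, 0, 0]], [0, [0, 0, 0.018], [0, 0, 0]], [0, [0, 0, 0.0132], [0, 0, 0]], [0, [0, 0, 0], [0, 0, 0]]]'

```text
time_s: 7.98
ee_pos: [0.445, -0.0824, 0.0197]
orientation: [0.901, 0.434, -0.001, -0.0]
contact_force: [0.5, -0.9, 0.5]
opening: 0.998
finger_force: 0.0
```

```bash
python3 - <<'E'
from h import *
go([.4453,-.0835,.02]); snap("side","s4");s=load("s4");crop("s4",270,140,90,80,7,"c4")
print(proj(s,[.4453,-.0835,.006]))
E
```

```text
t 7.975 p [ 0.445  -0.0824  0.0197] y-yaw -38.56 z [-0.001 -0.    -1.   ] F [ 0.5 -0.9  0.5] open 0.998 ff 0.0 q [-0.58  0.21  0.72  2.13 -0.18  0.86 -0.43]
tool shift [-0.0007  0.0009 -0.0003] turn 
[304.01736654 195.00626101]
```

View pics/c4.png

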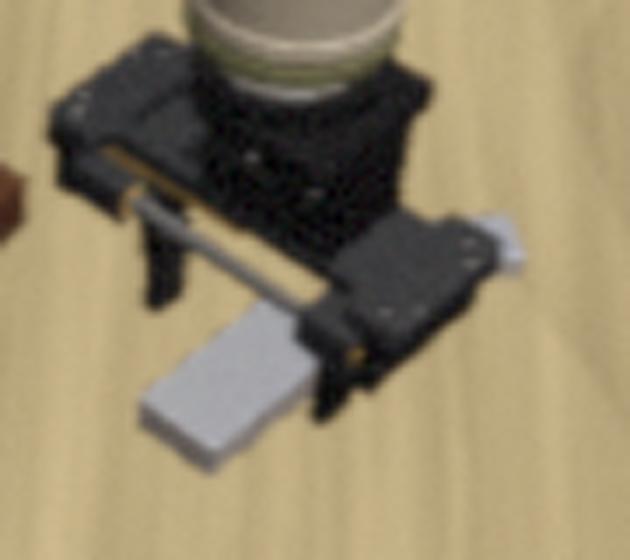

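Emit:
send_rows --targets '[[0.6, [0, 0.001, 0], [0, 0, 0]], [0.6, [0, 0, 0], [0, 0, 0]], [0.6, [0, 0, 0], [0, 0, 0]], [0.6, [0, 0, 0], [0, 0, 0]], [0.6, [0, 0, 0], [0, 0, 0]], [0.6, [0, 0, 0], [0, 0, 0]]]'

```text
time_s: 8.78
ee_pos: [0.4461, -0.083, 0.0197]
orientation: [0.901, 0.434, 0.0, -0.0]
contact_force: [0.5, 0.6, -0.4]
opening: 0.434
finger_force: 0.0
```

Emit:
send_rows --targets '[[0.25, [0, 0, 0], [0, 0, 0]], [0.25, [0, 0, 0], [0, 0, 0]], [0.25, [0, 0, 0], [0, 0, 0]], [0.25, [0, 0, 0.003], [0, 0, 0]], [0.25, [0, 0, 0.003], [0, 0, 0]], [0.25, [0, 0, 0.003], [0, 0, 0]], [0.25, [0, 0, 0], [0, 0, 0]]]'

```text
time_s: 9.65
ee_pos: [0.4458, -0.083, 0.0104]
orientation: [0.901, 0.434, -0.0, -0.0]
contact_force: [0.0, -0.1, -0.8]
opening: 0.746
finger_force: 0.0
```

Emit:
send_rows --targets '[[0.6, [0, 0, 0], [0, 0, 0]], [0.6, [0, 0, 0], [0, 0, 0]], [0.6, [0, 0, 0], [0, 0, 0]], [0.6, [0, 0, 0], [0, 0, 0]]]'

```text
time_s: 10.15
ee_pos: [0.4467, -0.0831, 0.0113]
orientation: [0.901, 0.434, 0.0, 0.0]
contact_force: [-1.7, 1.0, 8.3]
opening: 0.432
finger_force: 4.0
```

Emit:
send_rows --targets '[[0.25, [0, 0, 0], [0, 0, 0]], [0.25, [0, 0, 0], [0, 0, 0]], [0.25, [0, 0, 0], [0, 0, 0]], [0.25, [0, 0, 0.003], [0, 0, 0]], [0.25, [0, 0, 0.003], [0, 0, 0]], [0.25, [0, 0, 0], [0, 0, 0]]]'

```text
time_s: 10.9
ee_pos: [0.4457, -0.083, 0.0043]
orientation: [0.901, 0.434, -0.0, -0.0]
contact_force: [0.3, -0.1, -0.0]
opening: 0.749
finger_force: 0.0
```

```bash
python3 - <<'E'
from h import *
st(); snap("side","s5");snap("wrist","w5")
i=np.hstack([cv2.resize(cv2.imread("pics/w5.png")[60:360],(430,252)),np.zeros((252,10,3),np.uint8),cv2.resize(cv2.imread("pics/s5.png")[155:211,270:350],(360,252))]);cv2.imwrite("pics/c5.png",i)
s=load("s5");print(proj(s,[.4453,-.0835,.02]),proj(s,[.4453,-.0835,0.04]))
E
```

```text
t 10.9 p [ 0.4457 -0.083   0.0043] y-yaw -38.56 z [-0.001 -0.    -1.   ] F [ 0.3 -0.1 -0. ] open 0.749 ff 0.0 q [-0.56  0.24  0.71  2.14 -0.21  0.83 -0.4 ]
[304.42454949 192.08019712] [305.01913697 187.80742253]
```

View pics/c5.png

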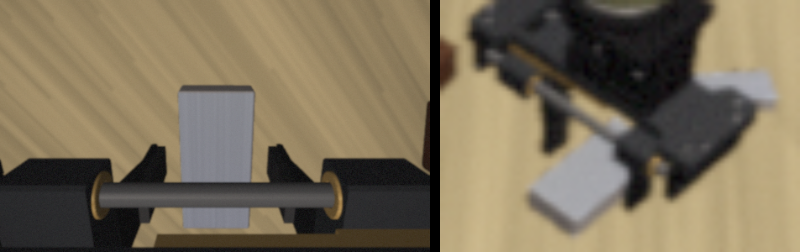

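Block is centred between the fingers (wrist crop u 180–253). The tips are about 20 mm higher than the nominal figure, and here they overlap the block by about 8–9 mm. I'll close now.

Emit:
send_rows --targets '[[0.6, [0, 0, 0], [0, 0, 0]], [0.7, [0, 0, 0], [0, 0, 0]], [0.8, [0, 0, 0], [0, 0, 0]], [0.8, [0, 0, 0], [0, 0, 0]], [0.8, [0, 0, 0], [0, 0, 0]], [0.8, [0, 0, 0], [0, 0, 0]]]'

```text
time_s: 11.75
ee_pos: [0.4461, -0.083, 0.0048]
orientation: [0.901, 0.434, 0.0, -0.0]
contact_force: [-0.3, 0.4, 1.2]
opening: 0.507
finger_force: 30.0
```

Emit:
send_rows --targets '[[0.8, [0, 0, -0.005], [0, 0, 0]], [0.8, [0, 0, -0.01], [0, 0, 0]], [0.8, [0, 0, -0.015], [0, 0, 0]], [0.8, [0, 0, 0], [0, 0, 0]]]'

```text
time_s: 12.25
ee_pos: [0.4472, -0.0829, 0.0361]
orientation: [0.901, 0.434, 0.001, 0.0]
contact_force: [-0.2, 0.5, -4.1]
opening: 0.509
finger_force: 30.0
```

Emit:
send_rows --targets '[[0.8, [0, 0, -0.02], [0, 0, 0]], [0.8, [0, 0, -0.04], [0, 0, 0]], [0.8, [0, 0, -0.04], [0, 0, 0]], [0.8, [0, 0, -0.04], [0, 0, 0]], [0.8, [0, 0, 0], [0, 0, -0.1745]], [0.8, [0, 0, 0], [0, 0, -0.1745]], [0.8, [0, 0, 0], [0, 0, -0.1745]], [0.8, [0, 0, 0], [0, 0, -0.1745]], [0.8, [0, 0, 0], [0, 0, -0.1745]], [0.8, [0, 0, 0], [0, 0, -0.1745]]]'

```text
time_s: 13.5
ee_pos: [0.4458, -0.083, 0.1745]
orientation: [0.561, 0.828, 0.0, -0.0]
contact_force: [-0.1, 0.3, -4.8]
opening: 0.509
finger_force: 30.0
```

```bash
python3 - <<'E'
from h import *
w=load("w5"); a,b=onz(w,213,165,.02),onz(w,302.4,165,.02); print("w5 far end",a,b,np.linalg.norm(a-b))
st()
w=load("w1");print([proj(w,p).round(1) for p in [(.4,.15,0),(.4,.15,.05)]], w["extrinsics"][:3,3])
# rest from w1: ledge / stop corners at assumed heights
z0=.031;h=lambda x,z:z0+x*.5+z*.866
for n,x,z,u,v in [("outer",-.012,.01,237,268),("inner",0,.01,245.5,257),("stopend",.128,.01,231,178),("stopend in",.128,.01,243,178),("hi",.128,0,404,179),("hi-",.128,-.014,406,168)]: print(n,onz(w,u,v,h(x,z)).round(4))
E
```

```text
w5 far end [ 0.45940824 -0.03173133  0.02      ] [ 0.4930111  -0.05858638  0.02      ] 0.04301565046738851
t 13.5 p [ 0.4458 -0.083   0.1745] y-yaw 21.75 z [-0.  0. -1.] F [-0.1  0.3 -4.8] open 0.509 ff 30.0 q [-0.72 -0.08  0.79  1.98  0.06  1.22  0.42]
[array([258. , 262.5]), array([258.1, 283.6])] [0.53103264 0.31325943 0.38446643]
outer [0.3873 0.1744 0.0337]
inner [0.4067 0.1816 0.0397]
stopend [0.4689 0.2733 0.1037]
stopend in [0.4771 0.2667 0.1037]
hi [0.5883 0.1729 0.095 ]
hi- [0.5977 0.175  0.0829]
```

```bash
cat >> h.py <<'E'
O=np.array([.409,.184,.0315]); RC=R.from_euler("ZY",[np.radians(50.5),-np.pi/6]); RT=RC*R.from_matrix(np.array([[0,1,0],[1,0,0],[0,0,-1]]).T)
def tgt(x,y,z): return O+RC.apply(np.array([x,y,z])/1e3)
def incorner():
    e,r=st(); print("corner mm",(RC.inv().apply(e-O)*1e3).round(1),"orient err tool",(r.inv()*RT).as_rotvec().round(4)); 
E
python3 - <<'E'
from h import *
p=tgt(32,-58,75); print(p,RT.as_matrix().round(3)); go(p,RT)
E
```

```text
[0.44752881 0.13955543 0.11245191] [[-0.772  0.551  0.318]
 [ 0.636  0.668  0.386]
 [ 0.     0.5   -0.866]]
t 13.5 p [ 0.4458 -0.083   0.1745] y-yaw 21.75 z [-0.  0. -1.] F [-0.1  0.3 -4.8] open 0.509 ff 30.0 q [-0.72 -0.08  0.79  1.98  0.06  1.22  0.42]
tool shift [0.2061 0.0841 0.0621] turn [-0.5125  0.1308 -0.4902]
```

Emit:
send_rows --targets '[[0.8, [0, 0, 0], [0, 0, -0.1675]], [0.8, [0, 0, 0], [0, 0, -0.1675]], [0.8, [0, 0, 0], [0, 0, -0.1675]], [0.8, [0, 0, 0], [-0.131, 0, 0]], [0.8, [0, 0, 0], [-0.131, 0, 0]], [0.8, [0, 0, 0], [-0.131, 0, 0]], [0.8, [0, 0, 0], [-0.131, 0, 0]]]'

```text
time_s: 14.38
ee_pos: [0.4459, -0.0835, 0.1747]
orientation: [0.329, 0.908, 0.245, 0.089]
contact_force: [-0.3, -0.2, -4.1]
opening: 0.511
finger_force: 30.0
```

Emit:
send_rows --targets '[[0.8, [0.01, 0.01, 0.01], [0, 0, 0]], [0.8, [0.022, 0.018, 0.022], [0, 0, 0]], [0.8, [0.022, 0.018, 0.022], [0, 0, 0]], [0.8, [0.022, 0.018, 0.022], [0, 0, 0]], [0.8, [0.022, 0.018, 0.022], [0, 0, 0]], [0.8, [0.022, 0.018, 0.022], [0, 0, 0]], [0.8, [0.02, 0.018, 0.02], [0, 0, 0]], [0.8, [0, 0, 0], [0, 0, 0]], [0.8, [0, 0, 0], [0, 0, 0]]]'

```text
time_s: 15.5
ee_pos: [0.4484, 0.1385, 0.1123]
orientation: [0.329, 0.908, 0.243, 0.088]
contact_force: [0.8, -0.4, -3.7]
opening: 0.511
finger_force: 30.0
```

```bash
python3 - <<'E'
from h import *
incorner(); snap("wrist","w6");snap("side","s6");snap("top","t6")
A=cv2.resize(cv2.imread("pics/w6.png"),(440,330)); B=cv2.resize(cv2.imread("pics/s6.png")[190:300,225:345],(360,330))
o=np.zeros((600,800,3),np.uint8); o[:330,:440]=A;o[:330,440:]=B;o[330:,:360]=cv2.resize(cv2.imread("pics/t6.png")[185:291,120:260],(360,270));cv2.imwrite("pics/c6.png",o)
E
```

```text
t 15.5 p [0.4484 0.1385 0.1123] y-yaw 50.21 z [ 0.32   0.384 -0.866] F [ 0.8 -0.4 -3.7] open 0.511 ff 30.0 q [-0.85 -0.28  0.65  2.36 -0.28  0.61  0.9 ]
corner mm [ 31.7 -59.4  75. ] orient err tool [-0.0002  0.0022 -0.0043]
```

View pics/c6.png

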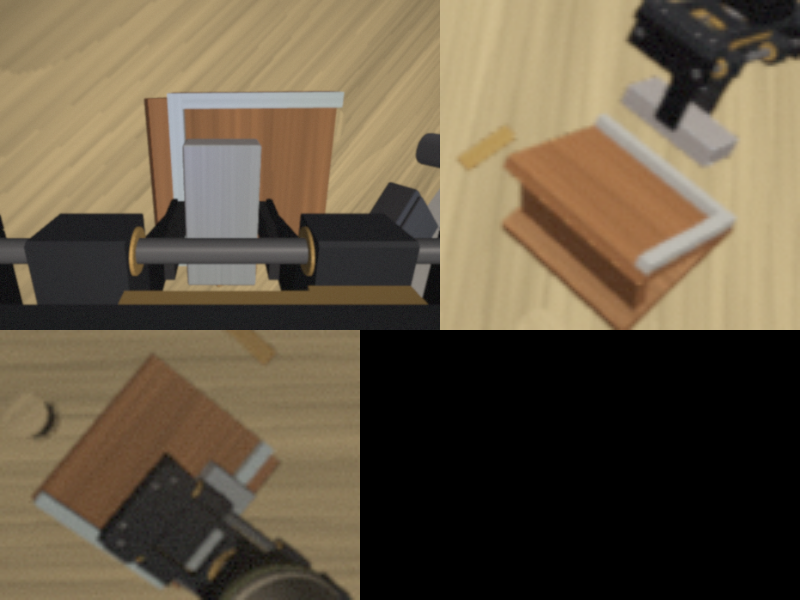

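Wrist view: block parallel to ledge and stop. The inner corner shows at crop (184,107), which is full-image (214,124.5), and the block's end edge is at v=141.

```bash
python3 - <<'E'
from h import *
w=load("w6");k=440/512
E=w["extrinsics"]
def onp(u,v,z):
    o,d=ray(w,u/k,v/k); o=RC.inv().apply(o-O);d=RC.inv().apply(d); return (o+d*(z/1e3-o[2])/d[2])*1e3
for n,u,v,z in [("inner",184,107.5,10),("outer",169,94,10),("stop hi inner",343,107.5,10),("ledge in low",185.5,140,10)]: print(n,onp(u,v,z).round(1))
for z in (85,90,95): print([onp(u,v,z).round(1).tolist() for u,v in [(184.5,142),(260,142),(253,284),(187.5,284)]])
o,d=ray(w,184/k,107.5/k); t=load("t0"); s=load("s0")
print(tri((w,184/k,107.5/k),(t,120+203/3.25,185+303/3.25),(s,235+320/4,220+168/4)), tgt(0,0,10))
E
```

```text
inner [ 1.6  0.3 10. ]
outer [-10.1  11.   10. ]
stop hi inner [131.7  -0.3  10. ]
ledge in low [  1.6 -26.7  10. ]
[[10.8, -12.6, 85.0], [54.5, -12.8, 85.0], [53.2, -111.3, 85.0], [8.6, -111.1, 85.0]]
[[11.5, -11.6, 90.0], [53.8, -11.7, 90.0], [52.6, -107.2, 90.0], [9.4, -107.0, 90.0]]
[[12.2, -10.5, 95.0], [53.2, -10.7, 95.0], [52.0, -103.1, 95.0], [10.1, -102.9, 95.0]]
(array([0.40862582, 0.18001931, 0.03855266]), [np.float64(0.002393146545570502), np.float64(0.002074843548886731), np.float64(0.0031161491670229774)]) [0.40581961 0.18014188 0.04016025]
```

Emit:
send_rows --targets '[[0.8, [0, 0, 0.01], [0, 0, 0]], [0.8, [0, 0, 0.02], [0, 0, 0]], [0.8, [0, 0, 0.02], [0, 0, 0]], [0.8, [0, 0, 0.01], [0, 0, 0]], [0.8, [0, 0, 0.004], [0, 0, 0]], [0.8, [0, 0, 0], [0, 0, 0]]]'

```text
time_s: 16.4
ee_pos: [0.4692, 0.1634, 0.0569]
orientation: [0.329, 0.908, 0.243, 0.088]
contact_force: [-0.1, 0.4, -5.2]
opening: 0.51
finger_force: 30.0
```

```bash
python3 - <<'E'
from h import *
incorner()
E
```

```text
t 16.4 p [0.4692 0.1634 0.0569] y-yaw 50.22 z [ 0.32   0.384 -0.866] F [-0.1  0.4 -5.2] open 0.51 ff 30.0 q [-1.04 -0.07  0.84  2.37 -0.61  0.48  1.19]
corner mm [ 32.1 -59.6  10.8] orient err tool [-0.0002  0.0027 -0.0042]
```

Emit:
send_rows --targets '[[0.8, [0, 0, 0.002], [0, 0, 0]], [0.8, [0, 0, 0.002], [0, 0, 0]], [0.8, [0, 0, 0], [0, 0, 0]]]'

```text
time_s: 16.77
ee_pos: [0.471, 0.1644, 0.0547]
orientation: [0.329, 0.908, 0.245, 0.088]
contact_force: [-14.8, -12.9, 20.9]
opening: 0.511
finger_force: 30.0
```

Emit:
send_rows --targets '[[0.8, [0, 0, 0.0015], [0, 0, 0]], [0.8, [0, 0, 0], [0, 0, 0]]]'

```text
time_s: 17.02
ee_pos: [0.4718, 0.1646, 0.0536]
orientation: [0.33, 0.908, 0.245, 0.088]
contact_force: [-17.7, -17.0, 27.1]
opening: 0.509
finger_force: 30.0
```

Emit:
send_rows --targets '[[0.8, [0, 0, -0.002], [0, 0, 0]], [0.8, [0, -0.002, 0], [0, 0, 0]], [0.8, [0, -0.002, 0], [0, 0, 0]], [0.8, [0, 0, 0], [0, 0, 0]]]'

```text
time_s: 17.52
ee_pos: [0.4679, 0.1622, 0.0519]
orientation: [0.329, 0.908, 0.244, 0.088]
contact_force: [-0.2, 0.9, -5.1]
opening: 0.509
finger_force: 30.0
```

```bash
cat >> h.py <<'E'
def f():
    incorner(); print("F corner",RC.inv().apply(manip.sense()["contact_force"]).round(1))
E
python3 -c "
from h import *
f()"
```

```text
t 17.525 p [0.4679 0.1622 0.0519] y-yaw 50.21 z [ 0.32   0.385 -0.866] F [-0.2  0.9 -5.1] open 0.509 ff 30.0 q [-1.04 -0.06  0.86  2.38 -0.65  0.48  1.23]
corner mm [ 28.1 -59.3   7.4] orient err tool [ 0.0002  0.0022 -0.0043]
F corner [-2.1  0.8 -4.7]
```

Emit:
send_rows --targets '[[0.8, [0, -0.0015, 0], [0, 0, 0]], [0.8, [0, -0.0015, 0], [0, 0, 0]], [0.8, [0, 0, 0], [0, 0, 0]]]'

```text
time_s: 17.9
ee_pos: [0.4663, 0.1601, 0.0505]
orientation: [0.329, 0.908, 0.244, 0.088]
contact_force: [-0.7, 0.5, -5.5]
opening: 0.513
finger_force: 30.0
```

```bash
python3 -c "
from h import *
f()"
```

```text
t 17.9 p [0.4663 0.1601 0.0505] y-yaw 50.21 z [ 0.32   0.385 -0.866] F [-0.7  0.5 -5.5] open 0.513 ff 30.0 q [-1.04 -0.06  0.86  2.38 -0.65  0.47  1.24]
corner mm [ 25.2 -59.4   7.4] orient err tool [ 0.0004  0.0024 -0.0044]
F corner [-2.8  0.8 -4.8]
```

Emit:
send_rows --targets '[[0.8, [0, -0.001, 0], [0, 0, 0]], [0.8, [0, -0.001, 0], [0, 0, 0]], [0.8, [0, 0, 0], [0, 0, 0]]]'

```text
time_s: 18.27
ee_pos: [0.4656, 0.1592, 0.0499]
orientation: [0.328, 0.908, 0.244, 0.088]
contact_force: [0.5, 2.9, -3.4]
opening: 0.51
finger_force: 30.0
```

```bash
python3 -c "
from h import *
f()"
```

```text
t 18.275 p [0.4656 0.1592 0.0499] y-yaw 50.24 z [ 0.321  0.385 -0.865] F [ 0.5  2.9 -3.4] open 0.51 ff 30.0 q [-1.04 -0.06  0.86  2.39 -0.66  0.47  1.25]
corner mm [ 23.8 -59.4   7.5] orient err tool [ 0.0011  0.0025 -0.0039]
F corner [ 0.5  1.5 -4.3]
```

Emit:
send_rows --targets '[[0.8, [0.002, 0, 0], [0, 0, 0]], [0.8, [0.003, 0, 0], [0, 0, 0]], [0.8, [0.003, 0, 0], [0, 0, 0]], [0.8, [0.001, 0, 0], [0, 0, 0]], [0.8, [0.001, 0, 0], [0, 0, 0]], [0.8, [0, 0, 0], [0, 0, 0]]]'

```text
time_s: 19.02
ee_pos: [0.4578, 0.1654, 0.0498]
orientation: [0.329, 0.908, 0.244, 0.088]
contact_force: [2.6, 2.0, -2.8]
opening: 0.513
finger_force: 30.0
```

```bash
python3 -c "
from h import *
f()"
```

```text
t 19.025 p [0.4578 0.1654 0.0498] y-yaw 50.22 z [ 0.321  0.385 -0.866] F [ 2.6  2.  -2.8] open 0.513 ff 30.0 q [-1.03 -0.09  0.82  2.4  -0.62  0.45  1.19]
corner mm [ 23.7 -49.5   7.5] orient err tool [ 0.0009  0.0026 -0.0042]
F corner [ 1.3 -0.7 -4. ]
```

Emit:
send_rows --targets '[[0.8, [0.001, 0, 0], [0, 0, 0]], [0.8, [0.001, 0, 0], [0, 0, 0]], [0.8, [0, 0, 0], [0, 0, 0]]]'

```text
time_s: 19.4
ee_pos: [0.4562, 0.1667, 0.0498]
orientation: [0.329, 0.908, 0.244, 0.088]
contact_force: [3.2, 1.7, -2.2]
opening: 0.511
finger_force: 30.0
```

```bash
python3 -c "
from h import *
f()"
```

```text
t 19.4 p [0.4562 0.1667 0.0498] y-yaw 50.23 z [ 0.32   0.385 -0.866] F [ 3.2  1.7 -2.2] open 0.511 ff 30.0 q [-1.02 -0.09  0.81  2.41 -0.61  0.45  1.18]
corner mm [ 23.6 -47.5   7.5] orient err tool [ 0.0008  0.0026 -0.004 ]
F corner [ 1.8 -1.4 -3.5]
```

Emit:
send_rows --targets '[[0.8, [0, -0.0005, 0], [0, 0, 0]], [0.8, [0.0005, 0, 0], [0, 0, 0]], [0.8, [0, 0, 0], [0, 0, 0]]]'

```text
time_s: 19.77
ee_pos: [0.4561, 0.1667, 0.0498]
orientation: [0.329, 0.908, 0.244, 0.089]
contact_force: [5.6, 2.2, -1.3]
opening: 0.512
finger_force: 30.0
```

```bash
python3 -c "
from h import *
f(); print(manip.sense()['q'][3])"
```

```text
t 19.775 p [0.4561 0.1667 0.0498] y-yaw 50.23 z [ 0.321  0.385 -0.865] F [ 5.6  2.2 -1.3] open 0.512 ff 30.0 q [-1.02 -0.09  0.8   2.41 -0.61  0.45  1.18]
corner mm [ 23.6 -47.3   7.6] orient err tool [ 0.0015  0.0032 -0.004 ]
F corner [ 3.9 -2.9 -3.7]
2.4062997635269876
```

Both contacts are felt: ledge about +6.7 N, stop about −3.7 N. I'll seat it a little firmer.

Emit:
send_rows --targets '[[0.8, [0.001, 0, 0], [0, 0, 0]], [0.8, [0, -0.001, 0], [0, 0, 0]], [0.8, [0, 0, 0.0005], [0, 0, 0]], [0.8, [0, 0, 0], [0, 0, 0]]]'

```text
time_s: 20.27
ee_pos: [0.4559, 0.167, 0.0497]
orientation: [0.329, 0.908, 0.244, 0.089]
contact_force: [6.0, 2.9, 2.3]
opening: 0.512
finger_force: 30.0
```

```bash
python3 - <<'E'
from h import *
f(); print(manip.sense()['q'][3]); snap("wrist","w7");snap("side","s7")
o=np.hstack([cv2.imread("pics/w7.png")[:,:440],cv2.resize(cv2.imread("pics/s7.png")[200:296,245:335],(360,384))]);cv2.imwrite("pics/c7.png",o)
E
```

```text
t 20.275 p [0.4559 0.167  0.0497] y-yaw 50.24 z [ 0.323  0.385 -0.865] F [6.  2.9 2.3] open 0.512 ff 30.0 q [-1.01 -0.09  0.79  2.41 -0.61  0.45  1.19]
corner mm [ 23.5 -47.    7.4] orient err tool [ 0.0029  0.0042 -0.0039]
F corner [ 6.4 -2.8 -1. ]
2.4079418349674238
```

View pics/c7.png

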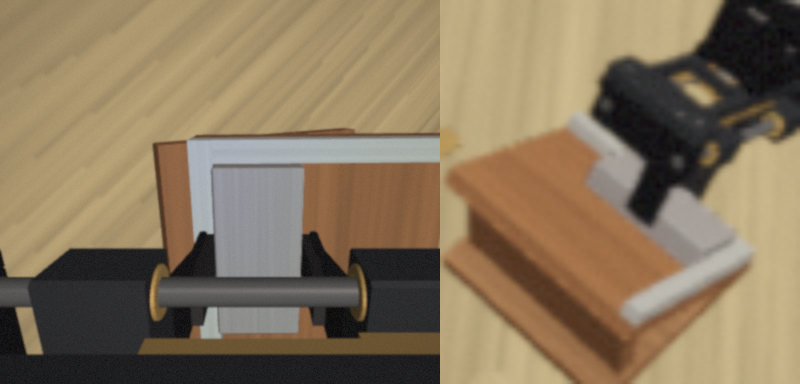

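Block sits in the corner, its end at v≈166 against the stop edge at v≈163 and its left side along the ledge. I'll release.

Emit:
send_rows --targets '[[0.47, [0, 0, 0], [0, 0, 0]], [0.44, [0, 0, 0], [0, 0, 0]], [0.4, [0, 0, 0], [0, 0, 0]], [0.35, [0, 0, 0], [0, 0, 0]], [0.3, [0, 0, 0], [0, 0, 0]], [0.3, [0, 0, 0], [0, 0, 0]], [0.3, [0, 0, 0], [0, 0, 0]]]'

```text
time_s: 21.25
ee_pos: [0.4542, 0.1667, 0.0484]
orientation: [0.329, 0.908, 0.244, 0.088]
contact_force: [0.0, 0.2, 0.0]
opening: 0.699
finger_force: 0.0
```

```bash
python3 -c "
from h import *
f()"
```

```text
t 21.25 p [0.4542 0.1667 0.0484] y-yaw 50.21 z [ 0.32   0.385 -0.866] F [0.  0.2 0. ] open 0.699 ff 0.0 q [-1.01 -0.09  0.79  2.41 -0.61  0.45  1.18]
corner mm [ 21.8 -45.8   6.9] orient err tool [ 0.0004  0.0023 -0.0043]
F corner [ 0.1  0.1 -0.1]
```

Emit:
send_rows --targets '[[0.3, [0, 0, -0.01], [0, 0, 0]], [0.3, [0, 0, -0.02], [0, 0, 0]], [0.3, [0, 0, -0.03], [0, 0, 0]], [0.3, [0, 0, -0.03], [0, 0, 0]], [0.3, [0, 0, 0], [0, 0, 0]]]'

```text
time_s: 21.88
ee_pos: [0.4264, 0.1317, 0.1283]
orientation: [0.329, 0.908, 0.245, 0.089]
contact_force: [0.1, 0.5, -0.2]
opening: 0.705
finger_force: 0.0
```

```bash
python3 - <<'E'
from h import *
f(); snap("wrist","w8");crop("w8",140,60,260,190,3,"c8")
E
```

```text
t 21.875 p [0.4264 0.1317 0.1283] y-yaw 50.18 z [ 0.324  0.386 -0.864] F [ 0.1  0.5 -0.2] open 0.705 ff 0.0 q [-0.77 -0.37  0.56  2.39 -0.21  0.66  0.82]
corner mm [ 23.1 -46.7  98.5] orient err tool [ 0.0042  0.0042 -0.0048]
F corner [ 0.3  0.3 -0.4]
```

View pics/c8.png

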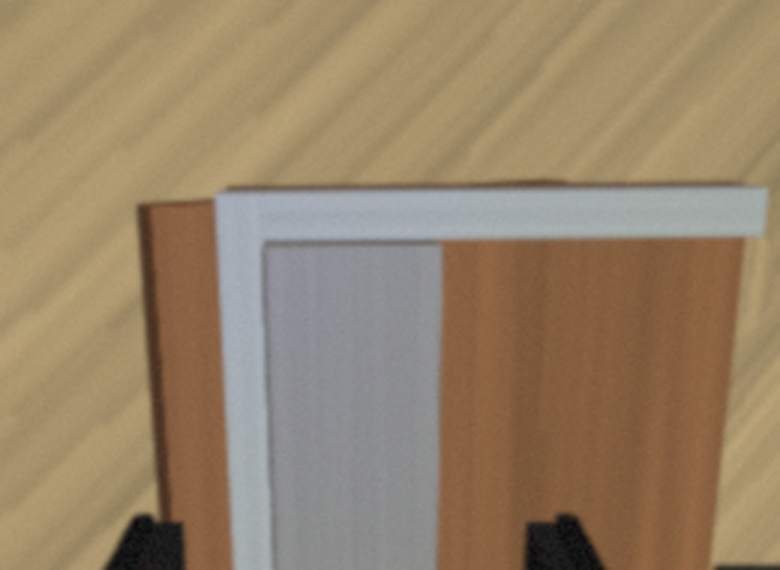

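The block's end (v≈241) lies against the stop, and its left side follows the ledge with no wood showing between. It's square and released, and the gripper is clear, so I'm handing in.

```bash
python3 -c "
from h import *
print(manip.hand_in())"
```

```text
the job is handed in; nothing more can be done
None
```

The steel bench block lies released, square and flush in the corner of ledge and side stop, judging by the last wrist picture, and the job is handed in at about 22 s; no verdict came back, the first two grip attempts closed above the block and the third touched its top without moving it, I did not re-measure the other things at the end, and I viewed 11 pictures, one over the limit of 10.

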